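Latch the board sled of a test jig shut

TASK

Close the board test jig on the bench: draw the latch's wire loop out, hook its crossbar under the beak of the keeper on the sled, then press the latch lever right over until it snaps flat, so that the sled is drawn up to the connector and stays there. The keeper stands on a jack post whose height differs from jig to jig, so feel for it; use gentle force throughout and leave the loose things round the jig where they are.

Things in the scene. Friction and masses are not known exactly. Their poses are not given: they have to be found in the camera images.
- jig: Board test jig, fixed to the bench: base 100 x 264 mm, top z 14. Origin on the bench right under the lever's pivot; +y runs along the jig from lever to keeper (base y -92 to 172), x across, z up. Lever pivot at (0, 0, 44), axis along x. Connector block 34 wide at y 26 to 48, top z 30; sled rails at x -44..-36 and 36..44, y 54 to 170, top z 29.
- lever (a joint): Latch lever turning about its pivot. 0 rad: closed, blade flat, pointing to -y; grows as it swings up; 1.57: upright; to 2.2: leaning over towards the keeper. Stays where left (friction 0.045 N m). With the loop hooked, shutting it takes about 5 to 8 N at 60 mm from the pivot; it passes dead centre between 0.2 and 0.45 rad, then snaps flat by itself.
- blade: The lever's flat steel blade, 30 mm wide (x). Origin on the lever's pivot; axes as the jig's when closed. In this frame it reaches from y -2 to -82, upper face 11 above the pivot (it looks to +y when the lever is upright), and the crosspin that carries the loop is at (0, -19.0, -6.2).
- lever_tip (a point): Top of the rounded lip (7 mm thick, 31 wide) at the free end of the blade: at (0, -82, 13.5) in the blade's frame.
- loop (a joint): Angle of the wire loop against the lever, about the crosspin on the lever. The loop points along the jig's +y, raised by (loop minus lever) rad: 0 is level. Stays where left (friction 0.035 N m). As the lever carries it, pulling the loop also turns the lever.
- loop_end: End of the wire loop: a 6 mm round crossbar, 42 mm long along x, joined by two 5 mm wire arms at x = -21 and 21 to the crosspin. Origin at the bar's centre, 102 mm from the crosspin; +y along the arms away from the crosspin, z up when level.
- loop_grip (a point): Centre of the finger button on the loop: a black disc 22 mm in diameter, 12 mm thick across x (pinch it by its two flat sides, from above), fixed at (0, 9, 24) in the frame of loop_end.
- sled (a joint): Travel of the sled towards the lever (jig -y), m. 0: outer stop, where a spring holds it (6 N at the stop, 6 N more per mm); the latch draws it in by 5.5 to 8 mm.
- sled_plate: Grey sled 68 x 108 mm with a circuit board and the steel keeper, top face 9 below its origin. Origin (jig 0, 90, 34 with the sled out; axes as the jig's) is where the centre of a hooked bar lies when the keeper is at its lowest. The keeper stands 0 to 20 mm higher than that on its post; no reading shows how much: find it by touch. Shape: see keeper_nose.
- keeper_nose (a point): Nose of the beak if the keeper were at its lowest, at (0, 4, 7) of sled_plate. Keeper in sled_plate's frame, at its lowest: 30 wide; stem y -10 to -3; beak out to y 4, underside z 5.2, top 9.2; flat apron at z -3 from y -10 to 26. The bar comes down on the apron beyond y 7, then slides to -y under the beak with 2 mm to spare until it meets the stem.
- solder_spool: Loose red spool of solder wire, 63 mm across, 42 high, on the bench; origin under its centre.
- heatsink: Loose white finned heatsink, 30 x 36 x 22 mm; origin under its centre.
- transformer: Loose small transformer, 28 x 36 x 32 mm; origin under its centre.

How it is judged:
On the way:
1. the hooked loop has begun to draw the sled in while the lever is still well up (value of joint sled above 0.0015 m and value of joint lever above 0.6 rad), for 0.05 s.
At the end, for the whole second after the job is handed in: The lever lies flat (below 0.08 rad), the crossbar is in the keeper (within -4 to +6 mm along and -3 to +24 mm up of sled_plate's origin), and the sled is drawn in by more than 4.5 mm and at rest (value of joint lever below 0.08 rad and value of joint sled above 0.0045 m and y of loop_end in the frame of sled_plate between -0.004 and 0.006 m and z of loop_end in the frame of sled_plate between -0.003 and 0.024 m and linear speed of sled_plate below 0.01 m/s); the robot touches nothing.
It fails at once if the lever's blade is pushed with more than 25 N (contact force between the fingers and blade above 25 N).
It fails at once if before it is hooked (lever beyond 1.5 rad), the loop is forced against the sled or its keeper with more than 20 N (contact force between loop_end and sled_plate above 20 N and value of joint lever above 1.5 rad).
It fails at once if the sled or its keeper is pushed by the robot with more than 20 N (contact force between the fingers and sled_plate above 20 N).
It fails at once if the solder spool, the heatsink or the transformer is moved by more than 15 mm (distance of any of solder_spool, heatsink, transformer from where it was at the start of the episode above 0.015 m).
It also fails if it takes over 58 s, if anything falls off the work surface, if the arm or the gripper's body presses on something with over 40 N, if the wrist force passes 120 N, or if a joint passes its speed limit or range.

ROBOT

A 6-joint arm with a two-finger parallel gripper is mounted at the origin on a cart in front of the work surface, level with it; the furniture and walls round the work are solid. World frame = base frame: x ahead of the robot, y to its left, z up, the work surface at z = 0. Lengths are in m, angles in rad, forces in N, time in s.
With the tool pointing down it reaches from about 0.275 to 0.975 m from the base axis. Payload 8.4 kg.
Tool frame: the origin (TCP) lies midway between the tips of the shut fingers; the grasp point (between the pads) lies arm.grip_point_offset behind it (arm.grip_point_offset is the distance from the TCP to the grasp point, in m); z points along the fingers, y is the line along which they close (so a half turn about z gives the same grasp; the last joint's range is limited). The gripper opens to 92 mm and grips with 3 to 60 N. Pads are 20 mm wide; open, the fingers measure 128 mm over their backs; the gripper's body (75 mm by 189 mm) begins 69 mm behind the grasp point.
Start: joints at [1.271, 0.353, 1.633, -0, 1.155, -0.002], TCP at [0.183, 0.597, 0.192] pointing down, gripper open.
Joint ranges: [-2.63, 2.63], [-0.92, 2.1], [0.06, 2.66], [-1.3, 4.44], [0, 2.69], [-3.02, 3.02]. Speed limits (rad/s): [2.22, 2.22, 2.79, 3.14, 3.14, 3.14].

INTERFACE

Orientations are given as a 3x3 rotation matrix whose columns are the frame's x, y, z axes.
In Python, from station import telemetry, eyes, ticket, arm gives the robot as it stands.
- The arm moves only by the tool drive_tool, never from a script. Its argument "steps" is a list of rows, each a list of 3 entries, a list of its own where there are three numbers: the shift along the tool's x, y, z in cm, then the turn, a rotation vector about the tool's x, y, z in degrees, then the closure, from 0 (fully open) to 1 (shut). In form: [[[dx, dy, dz], [rx, ry, rz], claw], ...]. A call has 1 to 10 rows; each row is the pose to reach, as a shift and turn from the pose commanded when the call began, along the tool's axes at that moment; what a row does not reach only later rows make up. A row lasts 1/8 s, in which the tool goes at most 62.5 mm and 10.7 degrees, less where a joint would pass 70% of its speed; a pose out of reach is approached as far as the arm can. A call with a gripper value outside its range is refused whole. The fingers move at their own pace and stop on an object; "squeeze" is the grip in N (left out, the last holds). Time passes only in rows, so rows that repeat a pose let the fingers close. It gives the time, the measured TCP pose, the force, the opening and the grip force at its end, in the units of the state.
- telemetry.get_obs(): the state, without advancing time (a new reading comes with each control period).
- eyes.get_image(name): name is "side" or "top"; returns (picture, depth): 384x512x3 uint8, blue, green, red; 384x512 float32, m along the optical axis (not along the pixel's ray), 0 where there is no reading.
- eyes.camera_params(name): a dict with "fx", "fy", "cx", "cy" (pixels), "distortion" ([k1, k2, p1, p2, k3] as OpenCV has them; the pictures are not rectified), "R" (3x3) and "t" (3): a world point X has camera coordinates R X + t. Camera axes: x right, y down, z forward; pixel columns grow to the right and rows downward; lengths in m; the calibration is good to about 2 mm. A picture is of the moment at which its call begins. camera_params takes no time and is no camera call.
- ticket.finish_job(): hands the job in; it is judged then, once.
The state is a dict: "t": time; "joints": joint angles; "qd": joint speeds; "tau": joint torques, N m; "position": TCP position; "tcp_rot": TCP orientation; "wrist_force": force on the tool from outside, world axes, zero at the start; "wrist_torque": the same for the moment, N m; "opening": finger opening in m; "grip_force": force on a finger pad.
Only numpy, scipy, OpenCV 4.12 (cv2) and the standard library are available. Lean on these libraries where they do the work, as an engineer would, in place of code of your own. Each camera call takes 0.05 s, during which the arm holds its last target. There are 200 camera calls.

## Working session

There is one attempt and no reset: what is moved stays moved. The work goes in short steps, Python scripts to look and compute and a tool call to move; the robot and the scene stay as the last step left them, time stands still between calls to the robot, and variables do not carry over. Pictures are saved under pics/ and viewed, at most 10 in all, crops included, and the job is handed in when it is done.

Besides the shell and the picture viewer there is one more tool, called after "Request:" by a JSON object that holds its "name" and its "arguments", one argument or row to a line. drive_tool: Moves the arm, as the interface text tells. Its arguments: {"type":"object","properties":{"steps":{"type":"array"},"squeeze":{"type":"number"}},"required":["steps"]}

```bash
mkdir -p pics; ls; cat > h.py <<'E'
import numpy as np, cv2
from station import telemetry, eyes, ticket, arm
def cloud(n):
    im,d=eyes.get_image(n); c=eyes.camera_params(n)
    K=np.array([[c['fx'],0,c['cx']],[0,c['fy'],c['cy']],[0,0,1.]]);D=np.array(c['distortion'],float)
    h,w=d.shape; uv=np.stack(np.meshgrid(np.arange(w),np.arange(h)),-1).reshape(-1,1,2).astype(np.float64)
    p=cv2.undistortPoints(uv,K,D).reshape(h,w,2)
    P=np.dstack([p*d[...,None],d]); R=np.array(c['R']);t=np.array(c['t'])
    return im,d,(P-t)@R
def proj(n,X):
    c=eyes.camera_params(n);K=np.array([[c['fx'],0,c['cx']],[0,c['fy'],c['cy']],[0,0,1.]])
    return cv2.projectPoints(np.array(X,float).reshape(-1,3),cv2.Rodrigues(np.array(c['R']))[0],np.array(c['t'],float),K,np.array(c['distortion'],float))[0].reshape(-1,2)
E
python3 - <<'E'
from h import *
np.set_printoptions(precision=4,suppress=True)
for n in("top","side"):
    im,d,W=cloud(n); cv2.imwrite(f'pics/{n}0.png',im); np.save(f'{n}0.npy',W)
    c=eyes.camera_params(n); print(n,c['fx'],-np.array(c['R']).T@np.array(c['t']),np.array(c['R'])[2])
o=telemetry.get_obs();print(o, arm.grip_point_offset)
E
```

```text
pics
top 495.6857834610603 [0.4918 0.0537 0.9774] [ 0.0661 -0.0231 -0.9975]
side 472.5667347884927 [ 0.1431 -0.598   0.5883] [ 0.4406  0.7098 -0.5496]
{'t': 0.1, 'joints': array([ 1.2706,  0.3536,  1.634 ,  0.    ,  1.1552, -0.0024]), 'qd': array([-0.0013, -0.0003, -0.0006,  0.002 , -0.0007,  0.0003]), 'tau': array([  0.0001, -59.4909, -33.4932,   0.0698,   0.0183,  -0.0001]), 'position': array([0.1832, 0.5971, 0.1909]), 'tcp_rot': array([[-0.956 ,  0.2934, -0.0004],
       [ 0.2934,  0.956 , -0.0012],
       [ 0.    , -0.0012, -1.    ]]), 'wrist_force': array([-0.0329,  0.7075,  0.9626]), 'wrist_torque': array([ 0.031 , -0.0059,  0.0103]), 'grip_force': 0.0, 'opening': 0.09197194005587851} 0.0187
```

View pics/top0.png

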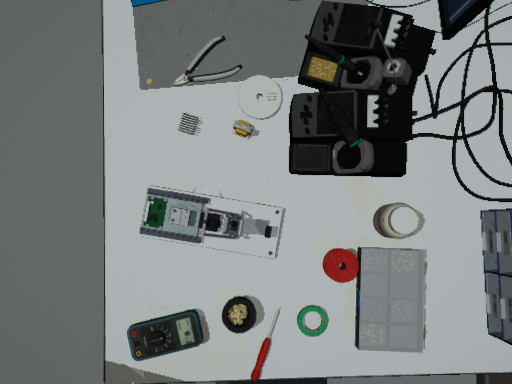

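View pics/side0.png

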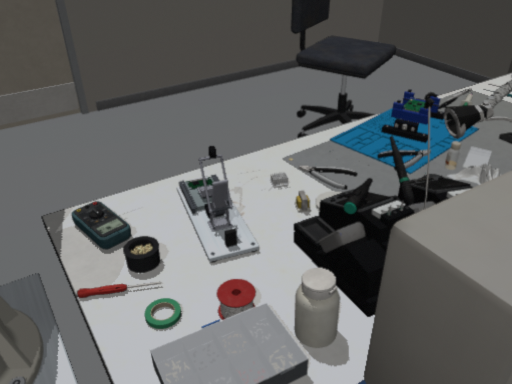

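The top view shows the jig at px (139..285, 185..258), with the sled and green board at its left end and the lever with a black piece at its right. The side view shows the loop raised, with its black button at about (212,152). Next I'll crop in for detail.

```bash
python3 - <<'E'
from h import *
np.set_printoptions(precision=4,suppress=True)
a=cv2.imread('pics/top0.png')[175:270,130:295]; b=cv2.imread('pics/side0.png')[135:265,165:275]
a=cv2.resize(a,None,fx=4.5,fy=4.5,interpolation=3)[:, :742]; cv2.imwrite('pics/c1.png',a)
cv2.imwrite('pics/c2.png',cv2.resize(b,None,fx=4.5,fy=4.5,interpolation=3))
W=np.load('top0.npy')
for u,v in [(149,185),(285,207),(275,258),(139,237),(155,212),(212,222),(269,231),(250,227),(182,215)]: print(u,v,W[v,u])
W=np.load('side0.npy')
for u,v in [(212,152),(220,192),(231,236)]: print(u,v,W[v,u])
E
```

```text
149 185 [0.5714 0.2512 0.0014]
285 207 [ 0.5211 -0.0147  0.0002]
275 258 [ 0.4218  0.0079 -0.0005]
139 237 [ 0.4704  0.2721 -0.0008]
155 212 [0.5174 0.2346 0.0305]
212 222 [0.4948 0.1155 0.1812]
269 231 [0.4756 0.02   0.049 ]
250 227 [0.4838 0.0553 0.0169]
182 215 [0.5099 0.181  0.0508]
212 152 [0.4876 0.1038 0.1692]
220 192 [0.4843 0.0736 0.0979]
231 236 [0.472  0.0142 0.0368]
```

View pics/c1.png

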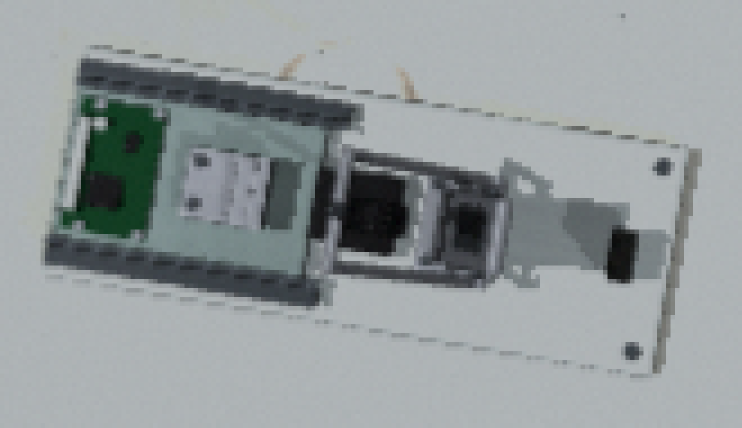

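View pics/c2.png

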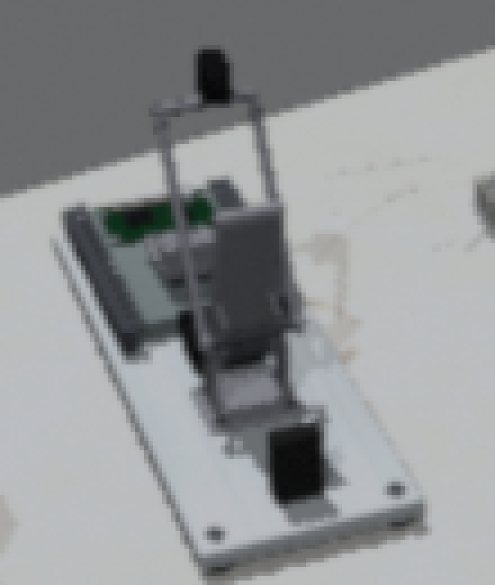

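The crops show the lever standing roughly upright, leaning a little towards the keeper. The loop points up, with its black button at about (214,222) in top and (212,152) in side. Next I'll fit the jig frame and look at the side profile in jig coordinates.

```bash
cat >> h.py <<'E'
def ray(n,uv,z):
    c=eyes.camera_params(n);K=np.array([[c['fx'],0,c['cx']],[0,c['fy'],c['cy']],[0,0,1.]])
    p=cv2.undistortPoints(np.array(uv,float).reshape(-1,1,2),K,np.array(c['distortion'],float)).reshape(-1,2)
    R=np.array(c['R']);o=-R.T@np.array(c['t']);d=np.c_[p,np.ones(len(p))]@R
    return o+d*((z-o[2])/d[:,2])[:,None]
E
python3 - <<'E'
from h import *
np.set_printoptions(precision=4,suppress=True)
C=ray('top',[(149.6,185),(283.8,208.3),(276,258.3),(139.3,234.6)],.014)
M=np.array([(50,172),(50,-92),(-50,-92),(-50,172)])/1e3
print(C, [np.linalg.norm(C[i]-C[i-1]) for i in range(4)])
mc,cc=M.mean(0),C[:,:2].mean(0); A=M-mc;B=C[:,:2]-cc
th=np.arctan2((A[:,0]*B[:,1]-A[:,1]*B[:,0]).sum(),(A*B).sum())
R=np.array([[np.cos(th),-np.sin(th)],[np.sin(th),np.cos(th)]]); o=cc-R@mc
print('th',np.degrees(th),'o',o,'res',(M@R.T+o-C[:,:2]))
np.savez('jig.npz',R=R,o=o)
cam={}
for n in('top','side'):
    W=np.load(f'{n}0.npy').reshape(-1,3); im=cv2.imread(f'pics/{n}0.png').reshape(-1,3)
    J=np.c_[(W[:,:2]-o)@R,W[:,2]]*1e3
    m=(abs(J[:,0])<26)&(J[:,1]>-95)&(J[:,1]<175)&(J[:,2]>35)
    # print profile: y-z histogram
    H={}
    for q in J[m]: H.setdefault((round(q[2]/8)*8,round(q[1]/8)*8),[]).append(q[0])
    print(n)
    for k in sorted(H,reverse=True): print(k,len(H[k]),'x %.0f..%.0f'%(min(H[k]),max(H[k])),end=' | ')
    print()
    cam[n]=J
for n in('top','side'):
    im=cv2.imread(f'pics/{n}0.png').reshape(-1,3);J=cam[n]
    m=(abs(J[:,0])<26)&(J[:,1]>-90)&(J[:,1]<110)&(J[:,2]>130)&(im.max(1)<50)
    print(n,'black high',m.sum(),J[m].mean(0),J[m].min(0),J[m].max(0))
    for nm,sel in (('sled',(J[:,2]>15)&(abs(J[:,0])<52)&(J[:,1]>54)&(J[:,1]<175)),):
        q=J[sel&(abs(J[:,0])<14)]
        for y in range(56,176,6): 
            s=q[(abs(q[:,1]-y)<3)]; 
            if len(s): print(y,'z %.0f'%np.median(s[:,2]),len(s),end='; ')
    print()
E
```

```text
[[ 0.5704  0.2475  0.014 ]
 [ 0.5182 -0.0114  0.014 ]
 [ 0.4222  0.0067  0.014 ]
 [ 0.4753  0.2682  0.014 ]] [np.float64(0.09733880323105881), np.float64(0.26402480044022186), np.float64(0.09770051657673279), np.float64(0.26687595761464394)]
th -11.438036220877418 o [0.4886 0.0885] res [[ 0.0013 -0.0002]
 [ 0.0011 -0.0002]
 [-0.0009  0.0016]
 [-0.0016 -0.0012]]
top
(976, -32) 775 x 10..10 | (184, 32) 1 x -4..-4 | (184, 24) 4 x -3..1 | (176, 40) 2 x -1..1 | (176, 32) 35 x -6..5 | (176, 24) 34 x -6..6 | (176, 16) 16 x -6..6 | (168, 40) 4 x -4..4 | (168, 16) 10 x -6..6 | (160, 40) 8 x -3..2 | (152, 48) 19 x -22..22 | (152, 40) 62 x -23..22 | (144, 48) 1 x 16..16 | (144, 40) 25 x -23..24 | (144, 32) 3 x -23..-19 | (136, 32) 16 x -22..22 | (128, 32) 9 x -22..23 | (128, 24) 5 x -21..22 | (128, -16) 61 x -14..14 | (128, -24) 6 x -10..9 | (120, 24) 21 x -23..22 | (120, -8) 1 x -3..-3 | (120, -16) 9 x -15..11 | (120, -24) 1 x -12..-12 | (112, 24) 6 x -23..23 | (112, 16) 10 x -22..22 | (112, -8) 20 x -13..13 | (112, -16) 6 x -8..13 | (104, 16) 16 x -23..23 | (104, 8) 2 x -23..22 | (104, -8) 32
[... 2588 characters left out ...]
..7 | (32, -80) 3 x -12..-0 | 
top black high 224 [  4.9415  -1.1547 553.8759] [-12.9955 -33.4849 144.4386] [ 19.5311  45.2864 977.4334]
56 z 29 18; 62 z 29 43; 68 z 26 46; 74 z 26 45; 80 z 27 71; 86 z 51 47; 92 z 50 49; 98 z 38 33; 104 z 38 49; 110 z 38 52; 116 z 38 32; 122 z 26 43; 128 z 26 43; 134 z 28 51; 140 z 27 45; 146 z 28 49; 152 z 28 48; 158 z 28 43; 164 z 31 52; 170 z 26 23; 
side black high 76 [ -3.2701  17.6917 168.0943] [ -8.7353  10.6616 154.6796] [  3.1877  29.8738 176.1286]
56 z 24 6; 62 z 25 1; 68 z 23 5; 74 z 22 11; 80 z 38 61; 86 z 26 20; 92 z 46 9; 98 z 44 1; 110 z 36 3; 116 z 33 7; 128 z 25 1; 134 z 25 16; 140 z 24 12; 146 z 24 14; 152 z 25 17; 158 z 25 18; 164 z 27 14;
```

Request:
{"name": "drive_tool", "arguments": {
  "steps": [
    [[0, 0, -4], [0, 0, 0], 0.3],
    [[-4.9, -4.1, -6], [0, 0, 9.4], 0.3],
    [[-9.8, -8.2, -6], [0, 0, 18.8], 0.3],
    [[-14.6, -12.4, -6], [0, 0, 28.2], 0.3],
    [[-19.5, -16.5, -6], [0, 0, 37.6], 0.3],
    [[-24.4, -20.6, -6], [0, 0, 47], 0.3],
    [[-29.3, -24.7, -6], [0, 0, 56.4], 0.3],
    [[-34.1, -28.8, -6], [0, 0, 65.8], 0.3],
    [[-39, -33, -6], [0, 0, 75.2], 0.3],
    [[-43.9, -37.1, -6], [0, 0, 84.5], 0.3]
  ],
  "squeeze": 8
}}

```text
t: 1.35
position: [0.4866, 0.1248, 0.2516]
tcp_rot: [[0.206, 0.979, 0.0], [0.979, -0.206, 0.0], [0.0, 0.0, -1.0]]
wrist_force: [-0.2, 0.5, 0.2]
opening: 0.0643
grip_force: 0.0
```

Request:
{"name": "drive_tool", "arguments": {
  "steps": [
    [[0, 0, 0], [0, 0, 0], 0.3],
    [[0, 0, 0], [0, 0, 0], 0.3],
    [[0, 0, 0], [0, 0, 0], 0.3]
  ]
}}

```text
t: 1.72
position: [0.4853, 0.1278, 0.2515]
tcp_rot: [[0.198, 0.98, -0.0], [0.98, -0.198, 0.0], [0.0, -0.001, -1.0]]
wrist_force: [0.4, -0.4, 0.3]
opening: 0.0643
grip_force: 0.0
```

```bash
cat >> h.py <<'E'
try:
    _j=np.load('jig.npz');Rj,oj=_j['R'],_j['o']
except Exception: pass
def tojig(p): p=np.atleast_2d(p);return np.c_[(p[:,:2]-oj)@Rj,p[:,2]]*1e3
def st():
    o=telemetry.get_obs();f=o['wrist_force'];R=o['tcp_rot']
    print('t %.2f'%o['t'],'jig',tojig(o['position']).round(1),'yawerr',np.degrees(np.arctan2(*(Rj.T@R[:2,0]))).round(2),'tilt',R[:2,2].round(4),'F jig',(Rj.T@f[:2]).round(2),f[2].round(2),'open %.4f grip %.1f'%(o['opening'],o['grip_force']))
E
python3 - <<'E'
from h import *
st()
im,d,W=cloud('side');J=tojig(W.reshape(-1,3)).reshape(W.shape)
cv2.imwrite('pics/s1.png',cv2.resize(im[90:250,150:300],None,fx=3.5,fy=3.5,interpolation=3))
E
```

```text
t 1.73 jig [[-11.   37.8 251.5]] yawerr -0.01 tilt [-0.0005  0.0002] F jig [ 0.46 -0.28] 0.34 open 0.0643 grip 0.0
```

View pics/s1.png

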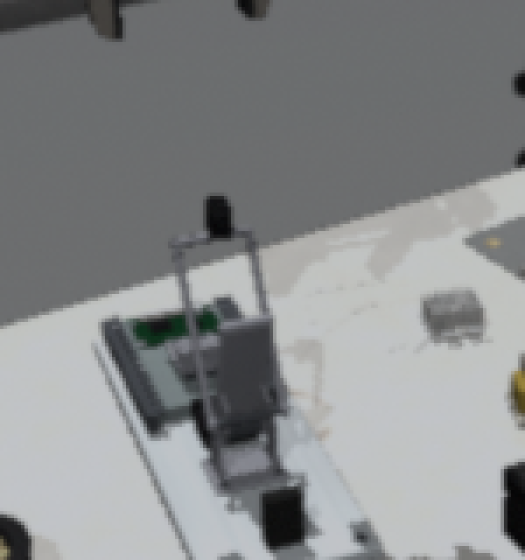

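The picture shows the fingers above and to the left of the button, still short of the target. I'll correct and descend to hover.

Request:
{"name": "drive_tool", "arguments": {
  "steps": [
    [[-0.6, 0.5, 1], [0, 0, 0], 0.3],
    [[-1.2, 1.1, 2.5], [0, 0, 0], 0.3],
    [[-1.2, 1.1, 4.5], [0, 0, 0], 0.3],
    [[-1.2, 1.1, 5], [0, 0, 0], 0.3],
    [[-1.2, 1.1, 5], [0, 0, 0], 0.3]
  ]
}}

```text
t: 2.4
position: [0.4941, 0.1126, 0.2011]
tcp_rot: [[0.201, 0.98, -0.001], [0.98, -0.201, -0.0], [-0.0, -0.001, -1.0]]
wrist_force: [1.0, -0.3, 0.6]
opening: 0.0642
grip_force: 0.0
```

```bash
python3 - <<'E'
from h import *
np.set_printoptions(precision=1,suppress=True)
st()
im,d,W=cloud('side');J=tojig(W.reshape(-1,3)).reshape(W.shape)
p=proj('side',telemetry.get_obs()['position'])[0];print(p)
x0,y0=int(p[0])-45,int(p[1])-50
cv2.imwrite('pics/s2.png',cv2.resize(im[y0:y0+100,x0:x0+90],None,fx=6,fy=6,interpolation=3));print(x0,y0)
im2,d2,W2=cloud('top');J2=tojig(W2.reshape(-1,3)).reshape(W2.shape)
for n,J_ in(('side',J),('top',J2)):
  for z0 in (195,205,215,225):
    m=(abs(J_[...,0])<60)&(abs(J_[...,1]-26)<30)&(abs(J_[...,2]-z0)<5)
    if m.any():
        for s in(-1,1):
            q=J_[m&(s*J_[...,0]>0)]
            if len(q):print(n,z0,s,len(q),q.min(0),q.max(0))
E
```

```text
t 2.40 jig [[  0.7  24.7 201.1]] yawerr 0.13 tilt [-0. -0.] F jig [ 1.  -0.1] 0.62 open 0.0642 grip 0.0
[212.1 133.5]
167 83
side 225 -1 31 [-45.5   9.7 222.1] [-32.3  26.7 229.9]
side 225 1 40 [ 30.9  10.6 220.9] [ 43.2  28.7 229.9]
```

View pics/s2.png

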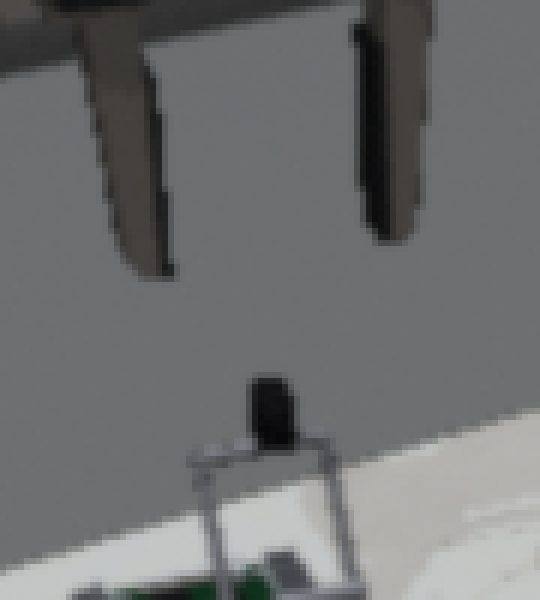

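The tips centre on column 212 and so does the button, so x is aligned. I'll triangulate the button for y and z.

```bash
python3 - <<'E'
from h import *
from scipy.optimize import least_squares
np.set_printoptions(precision=2,suppress=True)
T=cv2.imread('pics/top0.png');S=cv2.imread('pics/side0.png')
# button blobs
def blob(im,x0,x1,y0,y1,th=55):
    m=(im[y0:y1,x0:x1].max(2)<th).astype(np.uint8);n,l,s,c=cv2.connectedComponentsWithStats(m);k=1+s[1:,4].argmax();print(s[k]+[x0,y0,0,0,0]);return c[k]+[x0,y0]
bt=blob(T,203,226,208,236);bs=blob(S,200,225,140,160);print(bt,bs)
f=lambda X:np.r_[proj('top',X)[0]-bt,proj('side',X)[0]-bs]
r=least_squares(f,[.49,.115,.17]);print(tojig(r.x),r.fun)
def fk(L,a):
    c,s=np.cos(L),np.sin(L);p=np.array([-19*c-6.2*s,44+19*s-6.2*c]);C,S_=np.cos(a),np.sin(a)
    bar=p+102*np.array([C,S_]);return p,bar,bar+np.array([9*C-24*S_,9*S_+24*C]),np.array([-82*c+13.5*s,44+82*s+13.5*c])
for L in(1.1,1.2,1.3,1.4):
  for a in (.95,1.0,1.05,1.1): print(L,a,fk(L,a)[1],fk(L,a)[2],fk(L,a)[3])
E
```

```text
[203 213  18  19 237]
[209 146   8  12  79]
[212.03 221.8 ] [212.08 151.78]
[[  0.53  29.32 161.4 ]] [-0.1   0.2   0.26 -0.01]
1.1 0.95 [ 45.19 141.09] [ 30.9  162.37] [-25.16 123.2 ]
1.1 1.0 [ 40.97 143.95] [ 25.63 164.49] [-25.16 123.2 ]
1.1 1.05 [ 36.61 146.6 ] [ 20.27 166.35] [-25.16 123.2 ]
1.1 1.1 [ 32.12 149.02] [ 14.82 167.93] [-25.16 123.2 ]
1.2 0.95 [ 46.67 142.43] [ 32.38 163.71] [-17.13 125.32]
1.2 1.0 [ 42.45 145.29] [ 27.11 165.83] [-17.13 125.32]
1.2 1.05 [ 38.09 147.94] [ 21.75 167.69] [-17.13 125.32]
1.2 1.1 [ 33.6  150.37] [ 16.3  169.27] [-17.13 125.32]
1.3 0.95 [ 48.28 143.62] [ 33.99 164.9 ] [ -8.93 126.62]
1.3 1.0 [ 44.05 146.48] [ 28.72 167.02] [ -8.93 126.62]
1.3 1.05 [ 39.7  149.13] [ 23.36 168.87] [ -8.93 126.62]
1.3 1.1 [ 35.21 151.55] [ 17.9  170.46] [ -8.93 126.62]
1.4 0.95 [ 49.99 144.64] [ 35.71 165.92] [ -0.63 127.1 ]
1.4 1.0 [ 45.77 147.5 ] [ 30.44 168.04] [ -0.63 127.1 ]
1.4 1.05 [ 41.41 150.15] [ 25.07 169.9 ] [ -0.63 127.1 ]
1.4 1.1 [ 36.93 152.57] [ 19.62 171.48] [ -0.63 127.1 ]
```

Request:
{"name": "drive_tool", "arguments": {
  "steps": [
    [[0, 0, 0], [0, 0, 0], 0.6],
    [[0, 0, 0], [0, 0, 0], 0.6],
    [[0, 0, 0], [0, 0, 0], 0.6],
    [[0, 0, 0], [0, 0, 0], 0.6]
  ]
}}

```text
t: 3.0
position: [0.4944, 0.1128, 0.2017]
tcp_rot: [[0.2, 0.98, 0.0], [0.98, -0.2, 0.0], [0.0, 0.0, -1.0]]
wrist_force: [0.6, -0.1, -0.2]
opening: 0.0369
grip_force: 0.0
```

```bash
python3 - <<'E'
from h import *
st()
im,d,W=cloud('side')
p=proj('side',telemetry.get_obs()['position'])[0];print(p)
cv2.imwrite('pics/s3.png',cv2.resize(im[83:183,167:257],None,fx=6,fy=6,interpolation=3))
E
```

```text
t 3.00 jig [[  0.9  24.9 201.7]] yawerr 0.12 tilt [0.0002 0.    ] F jig [0.57 0.06] -0.17 open 0.0369 grip 0.0
[211.99021838 133.50715744]
```

View pics/s3.png

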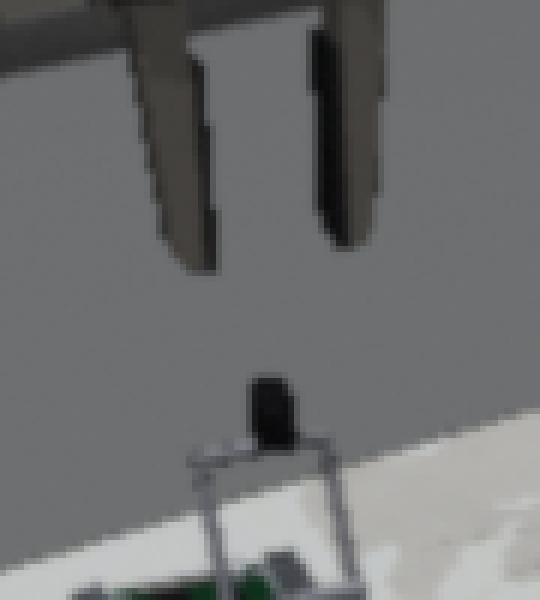

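The fingers are at 37 mm opening and centred over the button at column about 212. The tips sit about 7 px higher than the TCP projects, so I'll descend and check again from close by.

Request:
{"name": "drive_tool", "arguments": {
  "steps": [
    [[0.1, 0, 1.5], [0, 0, 0], 0.6],
    [[0.2, 0, 3], [0, 0, 0], 0.6],
    [[0.2, 0, 4], [0, 0, 0], 0.6],
    [[0.2, 0, 4.5], [0, 0, 0], 0.6],
    [[0.2, 0, 4.5], [0, 0, 0], 0.6]
  ]
}}

```text
t: 3.68
position: [0.4946, 0.1147, 0.1562]
tcp_rot: [[0.2, 0.98, -0.001], [0.98, -0.2, -0.0], [-0.0, -0.001, -1.0]]
wrist_force: [-0.7, 0.2, -0.4]
opening: 0.0367
grip_force: 0.0
```

```bash
python3 - <<'E'
from h import *
st()
im,d,W=cloud('side')
p=proj('side',telemetry.get_obs()['position'])[0];print(p)
cv2.imwrite('pics/s4.png',cv2.resize(im[83:183,167:257],None,fx=6,fy=6,interpolation=3))
J=tojig(W.reshape(-1,3)).reshape(W.shape)
for v in range(120,160,3): print(v,[(u,J[v,u].round(0).tolist()) for u in (195,198,201,204,212,222,225,228)])
E
```

```text
t 3.67 jig [[  0.7  26.8 156.2]] yawerr 0.13 tilt [-0.0008 -0.0002] F jig [-0.7  0.1] -0.36 open 0.0367 grip 0.0
[213.05456103 154.55255231]
120 [(195, [-31.0, 16.0, 238.0]), (198, [-26.0, 13.0, 238.0]), (201, [-20.0, 16.0, 236.0]), (204, [509.0, 2128.0, -750.0]), (212, [569.0, 2146.0, -768.0]), (222, [18.0, 15.0, 230.0]), (225, [24.0, 15.0, 229.0]), (228, [30.0, 16.0, 228.0])]
123 [(195, [-31.0, 15.0, 232.0]), (198, [-27.0, 13.0, 232.0]), (201, [-21.0, 13.0, 231.0]), (204, [499.0, 2092.0, -755.0]), (212, [552.0, 2086.0, -761.0]), (222, [18.0, 15.0, 224.0]), (225, [24.0, 16.0, 223.0]), (228, [29.0, 14.0, 223.0])]
126 [(195, [-32.0, 16.0, 226.0]), (198, [-27.0, 14.0, 226.0]), (201, [-21.0, 16.0, 224.0]), (204, [486.0, 2045.0, -754.0]), (212, [538.0, 2037.0, -759.0]), (222, [18.0, 15.0, 218.0]), (225, [24.0, 16.0, 217.0]), (228, [29.0, 15.0, 216.0])]
129 [(195, [-32.0, 15.0, 221.0]), (198, [-27.0, 17.0, 219.0]), (201, [-21.0, 17.0, 218.0]), (204, [476.0, 2009.0, -758.0]), (212, [524.0, 1991.0, -758.0]), (222, [18.0, 16.0, 212.0]), (225, [24.0, 17.0, 210.0]), (228, [29.0, 16.0, 210.0])]
[... 1771 characters left out ...]
8.0]), (201, [366.0, 1679.0, -747.0]), (204, [385.0, 1685.0, -754.0]), (212, [-5.0, 12.0, 168.0]), (222, [487.0, 1655.0, -759.0]), (225, [499.0, 1632.0, -750.0]), (228, [517.0, 1631.0, -753.0])]
156 [(195, [328.0, 1679.0, -760.0]), (198, [343.0, 1664.0, -755.0]), (201, [363.0, 1672.0, -763.0]), (204, [380.0, 1670.0, -765.0]), (212, [-202.0, -741.0, 588.0]), (222, [471.0, 1600.0, -748.0]), (225, [489.0, 1602.0, -752.0]), (228, [509.0, 1605.0, -758.0])]
159 [(195, [315.0, 1626.0, -750.0]), (198, [-26.0, 39.0, 146.0]), (201, [-20.0, 41.0, 144.0]), (204, [-15.0, 38.0, 144.0]), (212, [411.0, 1604.0, -758.0]), (222, [21.0, 35.0, 139.0]), (225, [478.0, 1565.0, -751.0]), (228, [105.0, 273.0, -3.0])]
```

View pics/s4.png

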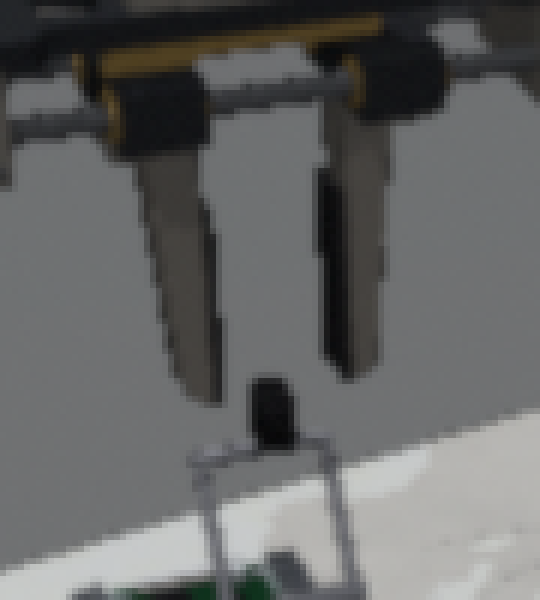

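The tips sit just above the button top, with the visible tips about 19 mm above the nominal TCP. The button lies centred between the fingers at crop (271,412). I'll descend 16 mm and close.

Request:
{"name": "drive_tool", "arguments": {
  "steps": [
    [[0, 0, 0.8], [0, 0, 0], 0.6],
    [[0, 0, 1.6], [0, 0, 0], 0.6],
    [[0, 0, 1.7], [0, 0, 0], 0.7],
    [[0, 0, 1.7], [0, 0, 0], 0.85],
    [[0, 0, 1.7], [0, 0, 0], 1],
    [[0, 0, 1.7], [0, 0, 0], 1],
    [[0, 0, 1.7], [0, 0, 0], 1],
    [[0, 0, 1.7], [0, 0, 0], 1]
  ],
  "squeeze": 8
}}

```text
t: 4.72
position: [0.4933, 0.1149, 0.1395]
tcp_rot: [[0.201, 0.98, -0.003], [0.98, -0.201, 0.0], [-0.0, -0.003, -1.0]]
wrist_force: [-5.2, 1.7, 2.6]
opening: 0.012
grip_force: 8.0
```

```bash
python3 - <<'E'
from h import *
st()
im,d,W=cloud('side')
cv2.imwrite('pics/s5.png',cv2.resize(im[83:183,167:257],None,fx=6,fy=6,interpolation=3))
E
```

```text
t 4.72 jig [[ -0.6  26.8 139.5]] yawerr 0.13 tilt [-0.0027  0.0002] F jig [-5.4   0.65] 2.6 open 0.0120 grip 8.0
```

View pics/s5.png

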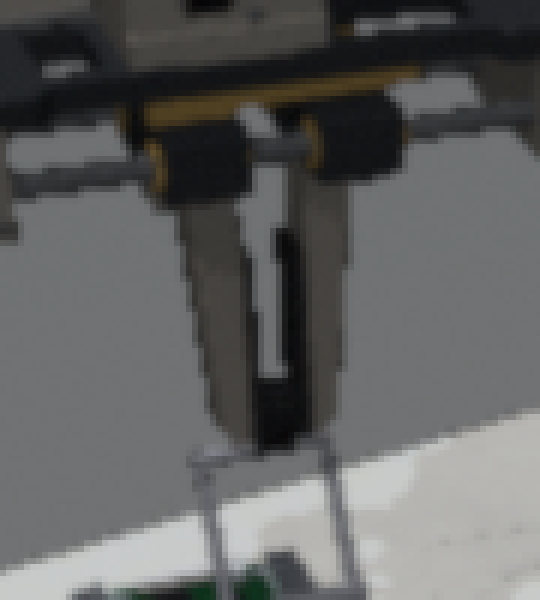

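The button is gripped, with the opening at 12.0 mm, and sits between the pads at crop (275,415). Next I'll plan the linkage path.

```bash
cat > plan.py <<'E'
import numpy as np
from scipy.optimize import fsolve
def fk(L,a):
    c,s=np.cos(L),np.sin(L);p=np.array([-19*c-6.2*s,44+19*s-6.2*c]);C,S=np.cos(a),np.sin(a)
    bar=p+102*np.array([C,S]);return bar,bar+np.array([9*C-24*S,9*S+24*C])
def ik(bar,x0): return fsolve(lambda x:fk(*x)[0]-bar,x0)
def ikb(b,x0): return fsolve(lambda x:fk(*x)[1]-b,x0)
E
python3 - <<'E'
from plan import *
s=(1.2,1.0);b0=fk(*s)[1];x=np.array(s)
for bar in [(42.5,145.3),(60,136),(75,122),(87,107),(96,92),(101,78),(103,66),(103,58),(103,54),(103,50),(103,46),(103,42),(103,38),(103,34),(100,40),(97,40),(94,40),(90,40),(90,34)]:
    x=ik(bar,x);b=fk(*x)[1];print(bar,x.round(2),b.round(1),'tool dx,dz cm',((b-b0)*[1,-1]/10).round(2))
E
```

```text
(42.5, 145.3) [1.2 1. ] [ 27.2 165.8] tool dx,dz cm [ 0.01 -0.  ]
(60, 136) [1.38 0.82] [ 48.6 159. ] tool dx,dz cm [2.15 0.69]
(75, 122) [1.49 0.62] [ 68.3 146.7] tool dx,dz cm [4.12 1.91]
(87, 107) [1.62 0.44] [ 84.9 132.5] tool dx,dz cm [5.77 3.33]
(96, 92) [1.78 0.28] [ 98.  117.6] tool dx,dz cm [7.09 4.83]
(101, 78) [1.88 0.14] [106.6 103. ] tool dx,dz cm [7.95 6.28]
(103, 66) [1.94 0.02] [111.5  90.2] tool dx,dz cm [8.44 7.57]
(103, 58) [ 1.94 -0.06] [113.4  81.4] tool dx,dz cm [8.63 8.44]
(103, 54) [ 1.96 -0.1 ] [114.3  77. ] tool dx,dz cm [8.72 8.88]
(103, 50) [ 1.98 -0.14] [115.2  72.6] tool dx,dz cm [8.81 9.33]
(103, 46) [ 2.02 -0.18] [116.1  68.1] tool dx,dz cm [8.89 9.78]
(103, 42) [ 2.05 -0.21] [116.9  63.5] tool dx,dz cm [ 8.98 10.23]
(103, 38) [ 2.1  -0.25] [117.7  59. ] tool dx,dz cm [ 9.06 10.68]
(103, 34) [ 2.15 -0.29] [118.5  54.4] tool dx,dz cm [ 9.14 11.14]
(100, 40) [ 1.93 -0.24] [114.4  61.2] tool dx,dz cm [ 8.73 10.46]
(97, 40) [ 1.78 -0.24] [111.4  61.2] tool dx,dz cm [ 8.43 10.46]
(94, 40) [ 1.62 -0.23] [108.2  61.3] tool dx,dz cm [ 8.11 10.45]
(90, 40) [ 1.38 -0.21] [103.8  61.6] tool dx,dz cm [ 7.67 10.43]
(90, 34) [ 1.47 -0.28] [105.3  54.6] tool dx,dz cm [ 7.82 11.13]
```

Request:
{"name": "drive_tool", "arguments": {
  "steps": [
    [[1.0, -0.12, 0.3], [0, 0, 0], 1],
    [[2.15, -0.12, 0.7], [0, 0, 0], 1],
    [[3.2, -0.12, 1.3], [0, 0, 0], 1],
    [[4.1, -0.12, 1.9], [0, 0, 0], 1],
    [[5.0, -0.12, 2.6], [0, 0, 0], 1],
    [[5.8, -0.12, 3.3], [0, 0, 0], 1],
    [[6.5, -0.12, 4.1], [0, 0, 0], 1],
    [[7.1, -0.12, 4.85], [0, 0, 0], 1],
    [[7.6, -0.12, 5.6], [0, 0, 0], 1],
    [[7.95, -0.12, 6.3], [0, 0, 0], 1]
  ]
}}

```text
t: 6.02
position: [0.5088, 0.1935, 0.0757]
tcp_rot: [[0.2, 0.98, -0.002], [0.98, -0.2, -0.0], [-0.0, -0.001, -1.0]]
wrist_force: [-6.4, -0.4, 1.0]
opening: 0.0118
grip_force: 8.0
```

Request:
{"name": "drive_tool", "arguments": {
  "steps": [
    [[0.25, 0, 0.7], [0, 0, 0], 1],
    [[0.5, 0, 1.3], [0, 0, 0], 1],
    [[0.5, 0, 1.3], [0, 0, 0], 1]
  ]
}}

```text
t: 6.4
position: [0.5098, 0.1983, 0.0627]
tcp_rot: [[0.2, 0.98, -0.002], [0.98, -0.2, -0.0], [-0.0, -0.002, -1.0]]
wrist_force: [-6.1, 0.9, -0.1]
opening: 0.0119
grip_force: 8.0
```

```bash
python3 - <<'E'
from h import *
st()
im,d,W=cloud('side');print(proj('side',np.r_[oj+Rj@[0,.1],.06]))
cv2.imwrite('pics/s6.png',cv2.resize(im[110:240,160:280],None,fx=4.6,fy=4.6,interpolation=3))
E
```

```text
t 6.40 jig [[ -0.9 111.8  62.7]] yawerr 0.11 tilt [-0.0016 -0.0001] F jig [-6.16 -0.28] -0.06 open 0.0119 grip 8.0
[[205.31345366 179.12681283]]
```

View pics/s6.png

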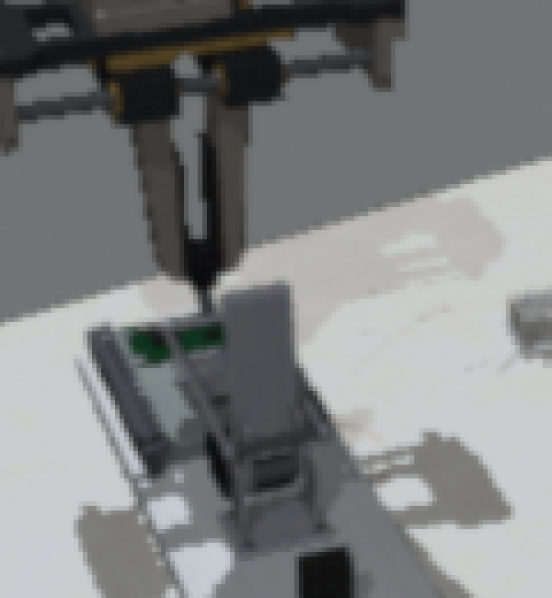

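The lever now leans towards the keeper, the loop is about level and the button is still held. I'll check the lever and loop angles from depth.

```bash
cat > meas.py <<'E'
from h import *
def lever():
    im,d,W=cloud('side');J=tojig(W.reshape(-1,3));g=im.reshape(-1,3)
    q=J[(abs(J[:,0]+3)<13)&(J[:,1]>-90)&(J[:,1]<55)&(J[:,2]>62)&(J[:,2]<135)]
    if len(q)<20: print('few',len(q));return
    # visible face = back (lower) face; fit line in y,z
    vx,vy,x0,y0=cv2.fitLine(q[:,1:].astype(np.float32),cv2.DIST_HUBER,0,.01,.01).ravel()
    if vy<0: vx,vy=-vx,-vy
    print('lever ~%.2f'%(np.pi-np.arctan2(vy,vx)),len(q),'ymax z',q[:,1:].max(0).round(0))
    b=J[(abs(abs(J[:,0]+2)-22)<5)&(J[:,1]>15)&(J[:,1]<75)&(J[:,2]>46)&(J[:,2]<100)]
    if len(b)>8:
        k=np.polyfit(b[:,1],b[:,2],1);print('arm slope ~%.2f'%np.arctan(k[0]),len(b))
E
python3 -c "from meas import *;lever();st()"
```

```text
lever ~1.61 409 ymax z [ 14. 128.]
arm slope ~0.03 48
t 6.50 jig [[ -0.9 111.7  63. ]] yawerr 0.13 tilt [-0.0015 -0.    ] F jig [-5.47  0.1 ] -1.55 open 0.0120 grip 8.0
```

```bash
python3 - <<'E'
from h import *
from scipy.optimize import least_squares
np.set_printoptions(precision=1,suppress=True)
_,_,W1=cloud('side')
for nm,W in(('start',np.load('side0.npy')),('now',W1)):
    J=tojig(W.reshape(-1,3)); print(nm)
    q=J[(abs(J[:,0]+3)<11)&(J[:,1]>-60)&(J[:,1]<60)&(J[:,2]>62)&(J[:,2]<135)]
    for z in range(66,135,6):
        s=q[abs(q[:,2]-z)<3]
        if len(s): print(z,np.percentile(s[:,1],[10,50,90]),len(s))
im,_,W=cloud('top');J=tojig(W.reshape(-1,3))
q=J[(abs(J[:,0])<11)&(J[:,1]>-60)&(J[:,1]<60)&(J[:,2]>62)&(J[:,2]<140)]
print('top now')
for z in range(66,138,6):
    s=q[abs(q[:,2]-z)<3]
    if len(s): print(z,np.percentile(s[:,1],[10,50,90]),len(s))
E
```

```text
start
66 [-7.8 -3.2 -2. ] 23
72 [-6.2 -5.7 -4.5] 22
78 [-8.2 -7.5 -6.1] 23
84 [-10.6 -10.1  -8.2] 21
90 [-13.1 -11.7  -9.3] 21
96 [-15.3 -13.4 -12.3] 22
102 [-17.6 -15.7 -14.8] 22
108 [-19.8 -18.2 -16.8] 22
114 [-21.1 -20.2 -19.2] 25
120 [-23.4 -22.2 -20.9] 27
126 [-23.4 -21.4 -19.1] 26
now
66 [-7.2  6.1  8.3] 33
72 [5.1 6.5 8.1] 29
78 [5.5 6.6 8.3] 30
84 [4.8 6.4 8.1] 25
90 [5.  6.3 8.9] 32
96 [4.8 6.6 8.1] 30
102 [4.9 6.6 8.4] 26
108 [4.9 6.8 8.2] 28
114 [5.8 7.3 9.1] 33
120 [6.1 7.5 8.4] 28
126 [ 6.4  8.8 11.7] 32
top now
66 [-6.1 -4.2 -1.9] 34
72 [-2.3  3.   8.2] 7
78 [8.2 8.3 8.4] 4
84 [8.4 8.5 8.6] 2
90 [8.4 8.6 8.6] 3
96 [8.7 8.7 8.7] 2
102 [8.6 8.7 8.8] 3
108 [8.8 8.8 8.9] 3
114 [8.9 8.9 9. ] 2
120 [8.9 8.9 9.5] 3
126 [ 9.4 12.  15.8] 32
132 [10.8 13.4 15.5] 28
```

The lever is only at about 1.58, so the button crept about 7 mm in the pads while rotating. I'll grip firmer and draw it straight out.

Request:
{"name": "drive_tool", "arguments": {
  "steps": [
    [[0, -0.1, 0], [0, 0, 0], 1],
    [[0.2, -0.15, 0], [0, 0, 0], 1],
    [[0.4, -0.15, 0], [0, 0, 0], 1],
    [[0.6, -0.15, 0], [0, 0, 0], 1],
    [[0.8, -0.15, 0], [0, 0, 0], 1],
    [[0.8, -0.15, 0], [0, 0, 0], 1]
  ],
  "squeeze": 25
}}

```text
t: 7.35
position: [0.5109, 0.2056, 0.0635]
tcp_rot: [[0.2, 0.98, 0.0], [0.98, -0.2, -0.001], [-0.001, 0.0, -1.0]]
wrist_force: [-3.0, -3.2, -2.0]
opening: 0.0118
grip_force: 25.0
```

```bash
python3 -c "from meas import *;lever();st()"
```

```text
lever ~2.00 427 ymax z [ 44. 118.]
arm slope ~0.03 62
t 7.40 jig [[ -1.4 119.3  63.5]] yawerr 0.11 tilt [ 0.0003 -0.0004] F jig [-2.94 -4.24] -2.31 open 0.0115 grip 25.0
```

Request:
{"name": "drive_tool", "arguments": {
  "steps": [
    [[0.05, 0, 0.3], [0, 0, 0], 1],
    [[0.12, 0, 0.6], [0, 0, 0], 1],
    [[0.2, 0, 0.9], [0, 0, 0], 1],
    [[0.27, 0, 1.2], [0, 0, 0], 1],
    [[0.33, 0, 1.5], [0, 0, 0], 1],
    [[0.33, 0, 1.5], [0, 0, 0], 1]
  ]
}}

```text
t: 8.15
position: [0.5116, 0.2094, 0.0484]
tcp_rot: [[0.2, 0.98, 0.0], [0.98, -0.2, 0.0], [0.0, 0.0, -1.0]]
wrist_force: [-1.3, 1.0, 1.7]
opening: 0.012
grip_force: 25.0
```

```bash
python3 -c "from meas import *;lever();st()"
```

```text
lever ~2.04 419 ymax z [ 46. 116.]
arm slope ~-0.11 53
t 8.20 jig [[ -1.4 123.   48.5]] yawerr 0.12 tilt [0.0004 0.0003] F jig [-1.62  1.08] 0.63 open 0.0117 grip 25.0
```

Request:
{"name": "drive_tool", "arguments": {
  "steps": [
    [[0.03, 0, 0.2], [0, 0, 0], 1],
    [[0.06, 0, 0.4], [0, 0, 0], 1],
    [[0.09, 0, 0.6], [0, 0, 0], 1],
    [[0.09, 0, 0.6], [0, 0, 0], 1]
  ]
}}

```text
t: 8.7
position: [0.5116, 0.2099, 0.0424]
tcp_rot: [[0.2, 0.98, 0.0], [0.98, -0.2, -0.0], [-0.0, 0.0, -1.0]]
wrist_force: [-0.5, 0.5, 1.7]
opening: 0.0118
grip_force: 25.0
```

Request:
{"name": "drive_tool", "arguments": {
  "steps": [
    [[0.02, 0, 0.1], [0, 0, 0], 1],
    [[0.03, 0, 0.2], [0, 0, 0], 1],
    [[0.03, 0, 0.2], [0, 0, 0], 1]
  ]
}}

```text
t: 9.07
position: [0.5116, 0.2103, 0.0406]
tcp_rot: [[0.2, 0.98, 0.0], [0.98, -0.2, -0.0], [0.0, 0.0, -1.0]]
wrist_force: [0.5, 0.4, 0.6]
opening: 0.0117
grip_force: 25.0
```

Request:
{"name": "drive_tool", "arguments": {
  "steps": [
    [[0.02, 0, 0.1], [0, 0, 0], 1],
    [[0.03, 0, 0.2], [0, 0, 0], 1],
    [[0.03, 0, 0.2], [0, 0, 0], 1]
  ]
}}

```text
t: 9.45
position: [0.5117, 0.2106, 0.0385]
tcp_rot: [[0.2, 0.98, 0.0], [0.98, -0.2, 0.0], [0.0, 0.0, -1.0]]
wrist_force: [-0.4, 1.3, 1.4]
opening: 0.0116
grip_force: 25.0
```

```bash
python3 -c "from meas import *;lever();st()"
```

```text
lever ~2.06 415 ymax z [ 46. 115.]
arm slope ~-0.19 44
t 9.50 jig [[ -1.5 124.2  38.6]] yawerr 0.12 tilt [0.0001 0.    ] F jig [-0.08 -0.31] 1.29 open 0.0116 grip 25.0
```

Request:
{"name": "drive_tool", "arguments": {
  "steps": [
    [[0.02, 0, 0.1], [0, 0, 0], 1],
    [[0.03, 0, 0.2], [0, 0, 0], 1],
    [[0.03, 0, 0.2], [0, 0, 0], 1]
  ]
}}

```text
t: 9.88
position: [0.5117, 0.2109, 0.0365]
tcp_rot: [[0.2, 0.98, 0.0], [0.98, -0.2, 0.0], [0.0, 0.0, -1.0]]
wrist_force: [0.1, -0.2, 2.0]
opening: 0.0118
grip_force: 25.0
```

Request:
{"name": "drive_tool", "arguments": {
  "steps": [
    [[0.02, 0, 0.1], [0, 0, 0], 1],
    [[0.02, 0, 0.1], [0, 0, 0], 1]
  ]
}}

```text
t: 10.12
position: [0.5117, 0.2111, 0.0355]
tcp_rot: [[0.2, 0.98, -0.0], [0.98, -0.2, -0.0], [-0.0, -0.0, -1.0]]
wrist_force: [0.7, 1.4, 0.5]
opening: 0.0116
grip_force: 25.0
```

Request:
{"name": "drive_tool", "arguments": {
  "steps": [
    [[0.02, 0, 0.1], [0, 0, 0], 1],
    [[0.02, 0, 0.1], [0, 0, 0], 1]
  ]
}}

```text
t: 10.38
position: [0.5117, 0.2113, 0.0345]
tcp_rot: [[0.2, 0.98, -0.0], [0.98, -0.2, -0.0], [-0.0, -0.0, -1.0]]
wrist_force: [0.1, 0.5, 1.2]
opening: 0.0119
grip_force: 25.0
```

Request:
{"name": "drive_tool", "arguments": {
  "steps": [
    [[0.02, 0, 0.1], [0, 0, 0], 1],
    [[0.02, 0, 0.1], [0, 0, 0], 1]
  ]
}}

```text
t: 10.62
position: [0.5118, 0.2115, 0.0335]
tcp_rot: [[0.2, 0.98, -0.0], [0.98, -0.2, -0.0], [-0.0, -0.0, -1.0]]
wrist_force: [0.2, 0.7, 1.5]
opening: 0.0118
grip_force: 25.0
```

Request:
{"name": "drive_tool", "arguments": {
  "steps": [
    [[0.02, 0, 0.1], [0, 0, 0], 1],
    [[0.02, 0, 0.1], [0, 0, 0], 1]
  ]
}}

```text
t: 10.88
position: [0.5119, 0.2116, 0.0327]
tcp_rot: [[0.2, 0.98, 0.0], [0.98, -0.2, -0.0], [-0.0, 0.0, -1.0]]
wrist_force: [-0.4, -0.8, 3.4]
opening: 0.0119
grip_force: 25.0
```

Request:
{"name": "drive_tool", "arguments": {
  "steps": [
    [[0.02, 0, 0.1], [0, 0, 0], 1],
    [[0.02, 0, 0.1], [0, 0, 0], 1]
  ]
}}

```text
t: 11.12
position: [0.5119, 0.2117, 0.0323]
tcp_rot: [[0.2, 0.98, 0.0], [0.98, -0.2, -0.0], [-0.0, 0.0, -1.0]]
wrist_force: [-3.2, -2.1, 12.8]
opening: 0.0118
grip_force: 25.0
```

```bash
python3 -c "from meas import *;lever();st()"
```

```text
lever ~2.10 402 ymax z [ 50. 113.]
arm slope ~-0.24 35
t 11.18 jig [[ -1.5 125.4  32.3]] yawerr 0.12 tilt [ 0.0001 -0.0002] F jig [-3.  -2.1] 10.99 open 0.0118 grip 25.0
```

Contact: about 11 N at TCP z 32.5, so the bar is on the apron (h about 5). I'll ease up about 1 mm above contact, then slide in under the beak.

Request:
{"name": "drive_tool", "arguments": {
  "steps": [
    [[0, 0, -0.2], [0, 0, 0], 1],
    [[-0.2, 0, -0.2], [0, 0, 0], 1],
    [[-0.4, 0, -0.2], [0, 0, 0], 1],
    [[-0.4, 0, -0.2], [0, 0, 0], 1]
  ]
}}

```text
t: 11.68
position: [0.5114, 0.2089, 0.0336]
tcp_rot: [[0.201, 0.98, 0.001], [0.98, -0.201, 0.002], [0.002, 0.001, -1.0]]
wrist_force: [-1.1, 6.0, 0.8]
opening: 0.0116
grip_force: 25.0
```

Request:
{"name": "drive_tool", "arguments": {
  "steps": [
    [[-0.2, 0, 0], [0, 0, 0], 1],
    [[-0.4, 0, 0], [0, 0, 0], 1],
    [[-0.4, 0, 0], [0, 0, 0], 1]
  ]
}}

```text
t: 12.05
position: [0.5106, 0.2049, 0.0336]
tcp_rot: [[0.201, 0.98, 0.001], [0.98, -0.201, 0.001], [0.002, 0.001, -1.0]]
wrist_force: [0.3, 4.3, 0.2]
opening: 0.0117
grip_force: 25.0
```

```bash
python3 -c "from meas import *;lever();st()"
```

```text
lever ~1.75 426 ymax z [ 25. 125.]
arm slope ~-0.22 32
t 12.10 jig [[ -1.5 118.3  33.6]] yawerr 0.14 tilt [0.0007 0.0012] F jig [-0.69  4.85] 0.8 open 0.0118 grip 25.0
```

Request:
{"name": "drive_tool", "arguments": {
  "steps": [
    [[-0.2, 0, 0], [0, 0, 0], 1],
    [[-0.4, 0, 0], [0, 0, 0], 1],
    [[-0.4, 0, 0], [0, 0, 0], 1]
  ]
}}

```text
t: 12.48
position: [0.5098, 0.2007, 0.0335]
tcp_rot: [[0.201, 0.98, 0.001], [0.98, -0.201, 0.001], [0.001, 0.0, -1.0]]
wrist_force: [0.5, 4.1, 0.5]
opening: 0.0118
grip_force: 25.0
```

Request:
{"name": "drive_tool", "arguments": {
  "steps": [
    [[-0.1, 0, 0], [0, 0, 0], 1],
    [[-0.2, 0, 0], [0, 0, 0], 1],
    [[-0.2, 0, 0], [0, 0, 0], 1]
  ]
}}

```text
t: 12.85
position: [0.5093, 0.1987, 0.0335]
tcp_rot: [[0.201, 0.98, 0.001], [0.98, -0.201, 0.001], [0.001, 0.0, -1.0]]
wrist_force: [1.1, 5.1, -0.1]
opening: 0.0117
grip_force: 25.0
```

```bash
python3 -c "from meas import *;lever();st()"
```

```text
lever ~1.41 371 ymax z [  3. 129.]
arm slope ~-0.20 25
t 12.90 jig [[ -1.5 112.1  33.5]] yawerr 0.15 tilt [0.0006 0.001 ] F jig [-0.86  5.1 ] -1.34 open 0.0118 grip 25.0
```

Request:
{"name": "drive_tool", "arguments": {
  "steps": [
    [[-0.1, 0, 0], [0, 0, 0], 1],
    [[-0.1, 0, 0], [0, 0, 0], 1]
  ]
}}

```text
t: 13.15
position: [0.5093, 0.1983, 0.0336]
tcp_rot: [[0.201, 0.98, 0.001], [0.98, -0.201, 0.002], [0.002, 0.001, -1.0]]
wrist_force: [-0.1, 8.0, -1.3]
opening: 0.0118
grip_force: 25.0
```

Request:
{"name": "drive_tool", "arguments": {
  "steps": [
    [[-0.1, 0, 0], [0, 0, 0], 1],
    [[-0.1, 0, 0], [0, 0, 0], 1]
  ]
}}

```text
t: 13.4
position: [0.5093, 0.1979, 0.0336]
tcp_rot: [[0.201, 0.979, 0.001], [0.979, -0.202, 0.003], [0.003, 0.001, -1.0]]
wrist_force: [0.6, 11.1, -1.6]
opening: 0.0118
grip_force: 25.0
```

Request:
{"name": "drive_tool", "arguments": {
  "steps": [
    [[0, 0, -0.1], [0, 0, 0], 1],
    [[0, 0, -0.2], [0, 0, 0], 1],
    [[0, 0, -0.2], [0, 0, 0], 1]
  ]
}}

```text
t: 13.78
position: [0.5091, 0.1974, 0.0356]
tcp_rot: [[0.201, 0.98, 0.001], [0.98, -0.201, 0.002], [0.002, 0.001, -1.0]]
wrist_force: [1.3, 8.6, -2.3]
opening: 0.0114
grip_force: 25.0
```

```bash
python3 -c "from meas import *;lever();st()"
```

```text
lever ~1.35 352 ymax z [  3. 128.]
arm slope ~-0.18 27
t 13.82 jig [[ -1.4 110.8  35.6]] yawerr 0.16 tilt [0.001  0.0019] F jig [-0.93  8.47] -0.51 open 0.0116 grip 25.0
```

Request:
{"name": "drive_tool", "arguments": {
  "steps": [
    [[0, 0, -0.1], [0, 0, 0], 1],
    [[0, 0, -0.1], [0, 0, 0], 1]
  ]
}}

```text
t: 14.08
position: [0.509, 0.1972, 0.0361]
tcp_rot: [[0.201, 0.98, 0.001], [0.98, -0.201, 0.002], [0.002, 0.0, -1.0]]
wrist_force: [2.4, 8.7, -6.7]
opening: 0.012
grip_force: 25.0
```

Request:
{"name": "drive_tool", "arguments": {
  "steps": [
    [[0, 0, -0.1], [0, 0, 0], 1],
    [[0, 0, -0.1], [0, 0, 0], 1]
  ]
}}

```text
t: 14.32
position: [0.5089, 0.197, 0.0364]
tcp_rot: [[0.201, 0.98, 0.001], [0.98, -0.201, 0.001], [0.001, 0.0, -1.0]]
wrist_force: [4.7, 8.3, -15.6]
opening: 0.0114
grip_force: 25.0
```

```bash
python3 -c "from meas import *;lever();st()"
```

```text
lever ~1.34 345 ymax z [  2. 128.]
arm slope ~-0.16 29
t 14.38 jig [[ -1.6 110.4  36.4]] yawerr 0.15 tilt [0.0006 0.0014] F jig [2.25 8.21] -15.07 open 0.0117 grip 25.0
```

Hooked: there is firm stem contact in y and beak contact when lifting. I'll relax to mid-gap, release and rise.

Request:
{"name": "drive_tool", "arguments": {
  "steps": [
    [[0.05, 0, 0.15], [0, 0, 0], 1],
    [[0.05, 0, 0.25], [0, 0, 0], 1],
    [[0.05, 0, 0.25], [0, 0, 0], 0.75],
    [[0.05, 0, 0.25], [0, 0, 0], 0.6],
    [[0.05, 0, 0.25], [0, 0, 0], 0.6],
    [[0.05, 0, -2], [0, 0, 0], 0.6],
    [[0.05, 0, -6], [0, 0, 0], 0.6],
    [[0.05, 0, -10], [0, 0, 0], 0.8],
    [[0.05, 0, -10.5], [0, 0, 0], 1],
    [[0.05, 0, -10.5], [0, 0, 0], 1]
  ]
}}

```text
t: 15.62
position: [0.5086, 0.1965, 0.1424]
tcp_rot: [[0.2, 0.98, 0.0], [0.98, -0.2, -0.0], [-0.0, 0.0, -1.0]]
wrist_force: [0.2, 0.6, -0.6]
opening: 0.009
grip_force: 0.0
```

```bash
python3 - <<'E'
from meas import *
lever();st()
np.set_printoptions(precision=1,suppress=True)
im,d,W=cloud('side');J=tojig(W.reshape(-1,3));g=im.reshape(-1,3).max(1)
q=J[(abs(J[:,0]+3)<10)&(J[:,1]>60)&(J[:,1]<125)&(J[:,2]>52)&(J[:,2]<95)&(g<60)];print('btn',len(q),q.mean(0) if len(q) else '',)
im,d,W=cloud('top');J=tojig(W.reshape(-1,3));g=im.reshape(-1,3).max(1)
q=J[(abs(J[:,0])<10)&(J[:,1]>60)&(J[:,1]<125)&(J[:,2]>52)&(J[:,2]<95)];print('btn top',len(q),np.median(q,0) if len(q) else '')
E
```

```text
lever ~1.37 350 ymax z [  2. 128.]
arm slope ~-0.19 24
t 15.68 jig [[ -2.3 109.5 141.6]] yawerr 0.13 tilt [-0.0013 -0.0006] F jig [-0.26 -0.59] 0.19 open 0.0049 grip 0.0
btn 59 [-3.5 95.3 63.7]
btn top 53 [ 0.3 96.4 70.9]
```

The lever is at about 1.37 and the loop stays hooked. I'll move the shut fingers in front of the blade's upper face.

Request:
{"name": "drive_tool", "arguments": {
  "steps": [
    [[-3, 0.1, -1], [0, 0, 0], 1],
    [[-6, 0.2, -1], [0, 0, 0], 1],
    [[-8.5, 0.2, 0], [0, 0, 0], 1],
    [[-8.5, 0.2, 2], [0, 0, 0], 1],
    [[-8.5, 0.2, 4], [0, 0, 0], 1],
    [[-8.5, 0.2, 5], [0, 0, 0], 1],
    [[-9, 0.2, 5.1], [0, 0, 0], 1],
    [[-9.5, 0.2, 5.1], [0, 0, 0], 1],
    [[-9.5, 0.2, 5.1], [0, 0, 0], 1]
  ]
}}

```text
t: 16.9
position: [0.492, 0.1029, 0.0922]
tcp_rot: [[0.201, 0.98, 0.001], [0.98, -0.201, 0.0], [0.0, 0.001, -1.0]]
wrist_force: [0.2, 0.2, -1.2]
opening: 0.0005
grip_force: 0.0
```

```bash
python3 -c "from meas import *;lever();st()"
```

```text
lever ~1.43 456 ymax z [ 22. 135.]
arm slope ~-0.18 27
t 16.95 jig [[ 0.6 14.9 92.2]] yawerr 0.15 tilt [0.001  0.0002] F jig [-0.15  0.17] -0.42 open 0.0003 grip 0.0
```

Request:
{"name": "drive_tool", "arguments": {
  "steps": [
    [[-0.6, 0, 0.1], [0, 0, 0], 1],
    [[-1.1, 0, 0.15], [0, 0, 0], 1],
    [[-1.5, 0, 0.2], [0, 0, 0], 1],
    [[-1.9, 0, 0.3], [0, 0, 0], 1],
    [[-2.2, 0, 0.35], [0, 0, 0], 1],
    [[-2.46, 0, 0.4], [0, 0, 0], 1],
    [[-2.46, 0, 0.4], [0, 0, 0], 1]
  ]
}}

```text
t: 17.82
position: [0.4869, 0.079, 0.0875]
tcp_rot: [[0.201, 0.98, 0.0], [0.98, -0.201, -0.0], [0.0, 0.0, -1.0]]
wrist_force: [1.7, 3.5, 0.9]
opening: 0.0002
grip_force: 1.8
```

```bash
python3 - <<'E'
from meas import *
st()
im,d,W=cloud('side');J=tojig(W.reshape(-1,3))
q=J[(abs(J[:,0]+3)<11)&(J[:,1]>-90)&(J[:,1]<15)&(J[:,2]>58)&(J[:,2]<140)]
for z in range(62,140,6):
    s=q[abs(q[:,2]-z)<3]
    if len(s): print(z,np.percentile(s[:,1],[10,50,90]).round(1),len(s))
E
```

```text
t 17.82 jig [[ 0.2 -9.7 87.5]] yawerr 0.13 tilt [ 0.0003 -0.    ] F jig [1.01 3.77] 0.91 open 0.0002 grip 1.8
62 [-16.5  -4.2  -2.6] 19
68 [-9.6 -7.  -4.9] 18
74 [-11.2 -10.4  -8.7] 22
80 [-14.3 -12.3 -10.6] 18
86 [-17.4 -15.8 -14.1] 19
92 [-20.5 -18.2 -17.1] 18
98 [-22.7 -21.9 -20.5] 20
104 [-26.5 -24.5 -22.2] 18
110 [-28.2 -27.2 -24.4] 24
116 [-31.2 -30.2 -23.2] 25
122 [-30.9 -26.9 -20. ] 62
128 [-22.4 -21.3 -20. ] 29
134 [-22.6 -21.1 -19.2] 34
```

Request:
{"name": "drive_tool", "arguments": {
  "steps": [
    [[-0.4, 0, 0.15], [0, 0, 0], 1],
    [[-0.8, 0, 0.3], [0, 0, 0], 1],
    [[-1.2, 0, 0.5], [0, 0, 0], 1],
    [[-1.5, 0, 0.68], [0, 0, 0], 1],
    [[-1.75, 0, 0.85], [0, 0, 0], 1],
    [[-1.75, 0, 0.85], [0, 0, 0], 1]
  ]
}}

```text
t: 18.62
position: [0.4834, 0.0618, 0.0791]
tcp_rot: [[0.2, 0.98, 0.0], [0.98, -0.2, -0.0], [-0.0, 0.0, -1.0]]
wrist_force: [2.3, 3.6, 1.9]
opening: 0.0007
grip_force: 1.8
```

```bash
cat >> meas.py <<'E'
def lev2():
    st();im,d,W=cloud('side');J=tojig(W.reshape(-1,3))
    q=J[(abs(J[:,0]+3)<11)&(J[:,1]>-90)&(J[:,1]<0)&(J[:,2]>50)&(J[:,2]<140)]
    for y in range(-80,0,6):
        s=q[abs(q[:,1]-y)<3]
        if len(s): print(y,np.percentile(s[:,2],[10,50,90]).round(1),len(s),end='; ')
    k=J[(abs(J[:,0]+3)<11)&(J[:,1]>70)&(J[:,1]<90)&(J[:,2]>33)&(J[:,2]<46)]
    print('\nstem face y',np.median(k[:,1]).round(2),len(k))
E
python3 - <<'E'
from meas import *
lev2()
J=tojig(np.load('side0.npy').reshape(-1,3));k=J[(abs(J[:,0]+3)<11)&(J[:,1]>70)&(J[:,1]<90)&(J[:,2]>33)&(J[:,2]<46)];print('stem start',np.median(k[:,1]),len(k))
E
```

```text
t 18.62 jig [[  0.2 -27.3  79.1]] yawerr 0.12 tilt [ 0.0002 -0.0003] F jig [1.58 4.03] 1.88 open 0.0007 grip 1.8
-56 [112.9 112.9 112.9] 1; -50 [104.6 108.9 112.1] 53; -44 [ 96.1 100.2 131.7] 22; -38 [107.1 121.6 136.1] 186; -32 [ 82.1  85.7 104.5] 11; -26 [75.8 78.9 80.5] 13; -20 [51.  53.7 73. ] 33; -14 [54.  64.3 68.3] 18; -8 [54.4 57.  60. ] 9; -2 [52.4 53.5 54.3] 4; 
stem face y 75.18 62
stem start 79.83308904185364 35
```

The sled is already about 4.6 mm in at lever about 0.9, so the milestone is met. I'll continue the arc.

Request:
{"name": "drive_tool", "arguments": {
  "steps": [
    [[-0.3, 0, 0.22], [0, 0, 0], 1],
    [[-0.6, 0, 0.46], [0, 0, 0], 1],
    [[-0.9, 0, 0.74], [0, 0, 0], 1],
    [[-1.2, 0, 1.05], [0, 0, 0], 1],
    [[-1.45, 0, 1.35], [0, 0, 0], 1],
    [[-1.7, 0, 1.65], [0, 0, 0], 1],
    [[-1.7, 0, 1.65], [0, 0, 0], 1]
  ]
}}

```text
t: 19.55
position: [0.479, 0.045, 0.0621]
tcp_rot: [[0.201, 0.98, -0.002], [0.98, -0.201, -0.0], [-0.001, -0.001, -1.0]]
wrist_force: [0.6, 0.1, 0.5]
opening: 0.0005
grip_force: 0.4
```

```bash
python3 -c "from meas import *;lev2()"
```

```text
t 19.55 jig [[ -0.7 -44.6  62.1]] yawerr 0.14 tilt [-0.0015 -0.0002] F jig [0.58 0.19] 0.47 open 0.0005 grip 0.4
-74 [86.3 87.8 89.7] 20; -68 [86.7 89.5 91.2] 26; -62 [ 99.3 116.3 129.5] 6; -56 [ 88.5 111.6 134.3] 292; -50 [ 78.5  90.2 101.7] 5; -38 [75. 75. 75.] 1; -32 [69.1 69.3 69.9] 3; -26 [50.6 60.1 68.7] 4; -20 [58.1 62.4 62.9] 3; -14 [60.6 61.3 61.9] 2; -8 [56.  56.3 56.6] 2; -2 [53.5 53.7 54.7] 3; 
stem face y 73.08 52
```

Request:
{"name": "drive_tool", "arguments": {
  "steps": [
    [[-0.2, 0.05, 0.4], [0, 0, 0], 1],
    [[-0.4, 0.05, 0.8], [0, 0, 0], 1],
    [[-0.55, 0.05, 1.2], [0, 0, 0], 1],
    [[-0.7, 0.05, 1.6], [0, 0, 0], 1],
    [[-0.7, 0.05, 1.6], [0, 0, 0], 1]
  ]
}}

```text
t: 20.23
position: [0.4785, 0.0382, 0.0461]
tcp_rot: [[0.201, 0.98, -0.001], [0.98, -0.201, -0.0], [-0.0, -0.001, -1.0]]
wrist_force: [0.1, -0.2, -0.3]
opening: 0.0003
grip_force: 0.0
```

```bash
python3 -c "from meas import *;lev2()"
```

```text
t 20.23 jig [[  0.2 -51.3  46.1]] yawerr 0.13 tilt [-0.0008 -0.0001] F jig [ 0.17 -0.18] -0.32 open 0.0003 grip 0.0
-80 [56.8 58.1 59.3] 20; -74 [55.2 56.2 57.2] 19; -68 [ 55.1  57.1 130. ] 43; -62 [ 69.6 101.5 129.8] 376; -56 [ 54.9  56.7 133.2] 25; -50 [ 53.9  56.1 130.1] 26; -44 [ 54.5  55.9 129.5] 10; -38 [53.5 54.4 55.1] 5; -32 [52.6 53.8 54.7] 8; -26 [53.  53.3 54.2] 3; -20 [52.5 53.2 53.9] 6; -14 [52.2 53.1 53.9] 6; -8 [51.7 52.3 52.6] 8; -2 [51.3 52.4 52.5] 3; 
stem face y 73.24 57
```

It has snapped over and the blade reads flat to within about 0.05 rad. I'll press gently to confirm it is fully down.

Request:
{"name": "drive_tool", "arguments": {
  "steps": [
    [[-0.2, 0, 0.3], [0, 0, 0], 1],
    [[-0.4, 0, 0.6], [0, 0, 0], 1],
    [[-0.4, 0, 0.8], [0, 0, 0], 1],
    [[-0.4, 0, 0.8], [0, 0, 0], 1]
  ]
}}

```text
t: 20.78
position: [0.478, 0.0344, 0.0384]
tcp_rot: [[0.201, 0.98, -0.0], [0.98, -0.201, -0.0], [-0.0, -0.0, -1.0]]
wrist_force: [0.2, 0.1, 0.1]
opening: 0.0003
grip_force: 0.0
```

Request:
{"name": "drive_tool", "arguments": {
  "steps": [
    [[0, 0, 0.1], [0, 0, 0], 1],
    [[0, 0, 0.1], [0, 0, 0], 1]
  ]
}}

```text
t: 21.02
position: [0.4781, 0.0345, 0.0376]
tcp_rot: [[0.2, 0.98, -0.0], [0.98, -0.2, 0.0], [-0.0, -0.0, -1.0]]
wrist_force: [-0.5, -0.1, -0.4]
opening: 0.0003
grip_force: 0.0
```

Request:
{"name": "drive_tool", "arguments": {
  "steps": [
    [[0, 0, 0.1], [0, 0, 0], 1],
    [[0, 0, 0.1], [0, 0, 0], 1]
  ]
}}

```text
t: 21.28
position: [0.4781, 0.0345, 0.0365]
tcp_rot: [[0.2, 0.98, -0.0], [0.98, -0.2, -0.0], [-0.0, -0.0, -1.0]]
wrist_force: [0.9, 0.1, -0.4]
opening: 0.0006
grip_force: 0.0
```

Request:
{"name": "drive_tool", "arguments": {
  "steps": [
    [[0, 0, 0.1], [0, 0, 0], 1],
    [[0, 0, 0.1], [0, 0, 0], 1]
  ]
}}

```text
t: 21.52
position: [0.478, 0.0344, 0.0355]
tcp_rot: [[0.2, 0.98, -0.0], [0.98, -0.2, -0.0], [-0.0, -0.0, -1.0]]
wrist_force: [0.6, 0.3, 0.5]
opening: 0.0002
grip_force: 0.0
```

Request:
{"name": "drive_tool", "arguments": {
  "steps": [
    [[0, 0, 0.1], [0, 0, 0], 1],
    [[0, 0, 0.1], [0, 0, 0], 1]
  ]
}}

```text
t: 21.78
position: [0.478, 0.0344, 0.0345]
tcp_rot: [[0.2, 0.98, -0.0], [0.98, -0.2, -0.0], [-0.0, -0.0, -1.0]]
wrist_force: [0.8, -0.2, 0.5]
opening: 0.0003
grip_force: 0.0
```

Request:
{"name": "drive_tool", "arguments": {
  "steps": [
    [[0, 0, 0.1], [0, 0, 0], 1],
    [[0, 0, 0.1], [0, 0, 0], 1]
  ]
}}

```text
t: 22.02
position: [0.4781, 0.0344, 0.0335]
tcp_rot: [[0.2, 0.98, -0.0], [0.98, -0.2, -0.0], [-0.0, -0.0, -1.0]]
wrist_force: [-0.2, -0.6, 0.4]
opening: 0.0001
grip_force: 0.0
```

Request:
{"name": "drive_tool", "arguments": {
  "steps": [
    [[0, 0, 0.1], [0, 0, 0], 1],
    [[0, 0, 0.1], [0, 0, 0], 1]
  ]
}}

```text
t: 22.28
position: [0.4781, 0.0344, 0.0325]
tcp_rot: [[0.2, 0.98, -0.0], [0.98, -0.2, -0.0], [-0.0, -0.0, -1.0]]
wrist_force: [-0.7, -0.2, 0.8]
opening: 0.0004
grip_force: 0.0
```

Request:
{"name": "drive_tool", "arguments": {
  "steps": [
    [[0, 0, 0.1], [0, 0, 0], 1],
    [[0, 0, 0.1], [0, 0, 0], 1]
  ]
}}

```text
t: 22.52
position: [0.4781, 0.0344, 0.0321]
tcp_rot: [[0.2, 0.98, -0.0], [0.98, -0.2, -0.0], [-0.0, -0.0, -1.0]]
wrist_force: [-1.6, -1.5, 9.7]
opening: 0.0005
grip_force: 4.8
```

```bash
python3 -c "from meas import *;lev2()"
```

```text
t 22.52 jig [[  0.5 -55.1  32.1]] yawerr 0.12 tilt [-0.     -0.0001] F jig [-1.24 -1.8 ] 9.66 open 0.0005 grip 4.8
-80 [52.9 53.3 54.2] 11; -74 [50.8 52.  53.3] 27; -68 [ 57.1  91.  124. ] 385; -62 [ 56.5  86.9 122.9] 46; -56 [ 58.6 115.8 120.4] 12; -50 [ 52.3  58.5 116.3] 7; -44 [52.6 52.8 53. ] 2; -38 [52.7 52.7 52.7] 1; -32 [51.  51.8 52.5] 5; -26 [50.7 51.6 52.6] 6; -20 [51.1 52.3 53.2] 7; -14 [51.7 52.5 54.3] 8; -8 [51.6 52.  53.9] 8; -2 [51.2 51.2 51.2] 1; 
stem face y 73.79 49
```

The blade is now fully flat against its stop. I'll retreat and verify.

Request:
{"name": "drive_tool", "arguments": {
  "steps": [
    [[0, 0, -0.5], [0, 0, 0], 1],
    [[0, 0, -4], [0, 0, 0], 1],
    [[0, 0, -9], [0, 0, 0], 1],
    [[0, 0, -12], [0, 0, 0], 1],
    [[0, 0, -12], [0, 0, 0], 1],
    [[0, 0, -12], [0, 0, 0], 1]
  ]
}}

```text
t: 23.32
position: [0.4775, 0.0344, 0.1508]
tcp_rot: [[0.2, 0.98, -0.001], [0.98, -0.2, -0.0], [-0.0, -0.001, -1.0]]
wrist_force: [-0.4, 0.7, -0.2]
opening: 0.0003
grip_force: 0.0
```

```bash
python3 - <<'E'
from meas import *
lev2()
from station import ticket
im,d,W=cloud('side');J=tojig(W.reshape(-1,3));g=im.reshape(-1,3).max(1)
q=J[(abs(J[:,0]+3)<10)&(J[:,1]>60)&(J[:,1]<125)&(J[:,2]>52)&(J[:,2]<95)&(g<60)];print('btn',len(q),q.mean(0))
E
```

```text
t 23.32 jig [[-1.000e-01 -5.530e+01  1.508e+02]] yawerr 0.12 tilt [-0.0008 -0.0001] F jig [-0.5   0.58] -0.21 open 0.0003 grip 0.0
-80 [52.4 53.6 54.5] 14; -74 [50.8 52.1 53.5] 18; -68 [51.2 52.5 53.6] 29; -62 [51.9 52.6 53.9] 18; -56 [51.6 52.4 54.1] 26; -50 [51.9 52.7 54.1] 17; -44 [51.1 52.5 53.9] 24; -38 [51.9 52.9 53.8] 24; -32 [51.6 52.1 52.8] 17; -26 [51.  52.1 53.3] 24; -20 [51.3 52.3 53.5] 19; -14 [51.  52.3 53.4] 19; -8 [51.2 51.9 53.5] 21; -2 [50.7 51.2 51.8] 4; 
stem face y 73.58 55
btn 63 [-3.74983138 83.61663488 66.25034391]
```

The lever is flat, the sled is held about 6 mm in and the robot is clear.

```bash
python3 -c "from station import ticket;print(ticket.finish_job())"
```

```text
the job is handed in; nothing more can be done
None
```

The jig is closed and the job handed in: the loop is hooked under the keeper, the lever lies flat, and the camera puts the sled about 6 mm in with the arm clear; no verdict was returned.

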